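Strip the mould carriers from the press beds

TASK

Empty the two press beds: pull each mould carrier by its upright handle straight out of its sprung catches and lay it flat in its bay of the drying board, lengthwise, the one with the oval mould in the long bay and the one with the round mould in the short bay. The plain plaster puck standing in front of the oval's bed is in the way: stand it in the square bay, without the carrier being run into it. Set the plaster down gently, tip nothing over, and leave everything else where it is.

Things in the scene. Friction and masses are not known exactly. Their poses are not given: they have to be found in the camera images.
- oval: Mould carrier: pale wooden board 142 x 74 x 12 mm (x, y, z) with an oval plaster mould 84 x 56 mm, its top 28 mm over the underside, centred at x = 27 mm. Upright handle plate 14 mm thick (x), 56 mm wide (y), centre at x = -59 mm, top 54 mm over the underside; 34 mm free between it and the mould. Origin: centre of the underside. 0.3 kg. Starts in its bed.
- round: Mould carrier: pale wooden board 114 x 74 x 12 mm (x, y, z) with a round plaster mould 56 mm across, its top 28 mm over the underside, centred at x = 27 mm. Upright handle plate 14 mm thick (x), 56 mm wide (y), centre at x = -45 mm, top 54 mm over the underside; 34 mm free between it and the mould. Origin: centre of the underside. 0.3 kg. Starts in its bed.
- oval_handle (a point): Grip point on the oval carrier's handle: middle of the plate, 36 mm over the carrier's underside; grip across the 14 mm thickness (carrier x).
- round_handle (a point): The same grip point on the round carrier's handle.
- puck: Plain round plaster puck, 62 mm across, 45 mm high, about 0.2 kg, standing on the table 20 to 40 mm in front of the oval carrier, in its way; origin at the centre of its underside.
- bed_oval: Fixed wooden press bed, base 140 x 130 x 10 mm; origin at the centre of its underside; x runs from its open mouth to its closed end (stop at x = 58 mm). The carrier lies on the base between side rails under steel lips (x = -2 to 70 mm, top 31 mm over the table): it cannot be lifted, only slid out along the bed's -x; after 62 mm it is clear of the lips and can be lifted.
- bed_round: Press bed just like bed_oval, holding the round carrier.
- bed_oval_catch (a point): Middle between the two sprung brass balls in the rails of this bed (bed x = 39.5 mm, 16 mm over the table). They sit in notches of the carrier's edges: a firm pull of some 10 to 15 N along the bed's -x frees it, then it slides easily.
- bed_round_catch (a point): Middle between the two sprung brass balls in the rails of this bed (bed x = 39.5 mm, 16 mm over the table). They sit in notches of the carrier's edges: a firm pull of some 10 to 15 N along the bed's -x frees it, then it slides easily.
- board: Fixed drying board of plywood, floor 8 mm thick, with three bays fenced by battens 10 mm high and 6 mm wide; main part 172 x 202 mm (x, y) with a long bay at +y and a short bay at -y, and a square bay in front of it (-x side). Origin: centre of the underside of the main part.
- bay_long (a point): Centre of the long bay's floor, 8 mm over the table; inside 160 mm (board x) x 92 mm (board y). Axes as the board's.
- bay_short (a point): Centre of the short bay's floor, 8 mm over the table; inside 132 mm (board x) x 92 mm (board y). Axes as the board's.
- bay_square (a point): Centre of the square bay's floor, 8 mm over the table; inside 92 x 92 mm. Axes as the board's.
- jar: Closed jar, 60 mm across, 100 mm high; bystander. Origin at the centre of its underside.
- cup: White cup, 64 mm across, 80 mm high; bystander. Origin at the centre of its underside.
- blank_a: Loose oval plaster mould 94 x 64 x 28 mm without carrier; bystander. Origin at the centre of its underside, long axis x.
- blank_b: A second one like it; bystander.
- mallet: Wooden mallet lying on the table, handle to its -x; bystander.
- spatula: Spatula lying on the table; bystander.
- brush: Brush lying on the table; bystander.
There are look-alikes about, which are no part of the job. What is shaped like the round but black is not meant.

How it is judged:
By the outcome, as a careful person would: the job done as asked, in the order asked, and still so for the second after the job is handed in, with the robot touching nothing.
It also fails if it takes over 72 s, if anything falls off the work surface, if the arm or the gripper's body presses on something with over 40 N, if the wrist force passes 120 N, or if a joint passes its speed limit or range.

ROBOT

A 7-joint arm with a two-finger parallel gripper is mounted at the origin on the work surface. World frame = base frame: x ahead of the robot, y to its left, z up, the work surface at z = 0. Lengths are in m, angles in rad, forces in N, time in s.
With the tool pointing down it reaches from about 0.425 to 0.875 m from the base axis. Payload 4.7 kg.
Tool frame: the origin (TCP) lies on the centre line of the jaws, within the pads' length; the fingertips stand 14 mm ahead of it and the grasp point (between the pads) lies 5 mm behind it; z points along the fingers, y is the line along which they close (so a half turn about z gives the same grasp; the last joint's range is limited). The gripper opens to 87 mm and grips with 3 to 60 N. Pads are 19 mm wide; open, the fingers measure 117 mm over their backs; the gripper's body (75 mm by 190 mm) begins 51 mm behind the grasp point.
Start: joints at [-1.318, 0.321, -0.07, 1.45, 0.023, 1.371, -0.057], TCP at [0.154, 0.632, 0.237] pointing down, gripper open.
Joint ranges: [-2.86, 2.86], [-0.3, 2.09], [-1.38, 1.24], [0.06, 2.45], [-1.56, 4.7], [0.09, 2.05], [-2.69, 2.69]. Speed limits (rad/s): [2.57, 2.57, 3.14, 3.14, 3.14, 3.14, 3.14].

INTERFACE

Orientations are given as a rotation vector (axis times angle).
In Python, from bench import ctrl gives the robot as it stands.
- The arm moves only by the tool send_rows, never from a script. Its argument "steps" is a list of rows, each an object of numbers: "tx", "ty", "tz": the shift along the tool's x, y, z in units of 60 mm (1.0 is 60 mm); "turn": the turn about the tool's z in units of 8 degrees (1.0 is 8 degrees); "grip": the opening, from 0 (shut) to 1 (fully open). A call has 1 to 12 rows; each row shifts and turns the commanded pose from where the row before left it, along the tool's axes as they then stand; what a row does not reach is not made up. A row lasts 1/8 s, in which the tool goes at most 62.5 mm and 10.7 degrees, less where a joint would pass 70% of its speed; a pose out of reach is approached as far as the arm can. A call is refused whole if a number of a shift passes 1 or a number of a turn 1, either way. A call with a gripper value outside its range is refused whole. The fingers move at their own pace and stop on an object; "newtons" is the grip in N (left out, the last holds). Time passes only in rows, so rows that do not move let the fingers close. It gives the time, the measured TCP pose, the force, the opening and the grip force at its end, in the units of the state.
- ctrl.get_state(): the state, without advancing time (a new reading comes with each control period).
- ctrl.get_image(name): name is "scene" or "top"; returns a dict with "pixels" (420x560x3 uint8, red, green, blue), "K" (3x3 intrinsics, pixels), "cam_to_world" (4x4, takes a point from camera to world coordinates). Camera axes: x right, y down, z forward; pixel columns grow to the right and rows downward; lengths in m; the calibration is good to about 2 mm. A picture is of the moment at which its call begins. There is no depth.
- ctrl.close_job(): hands the job in; it is judged then, once.
The state is a dict: "time": time; "joint_positions": joint angles; "qd": joint speeds; "joint_torque": joint torques, N m; "position": TCP position; "tool_rot": TCP orientation; "ft_force": force on the tool from outside, world axes, zero at the start; "torque": the same for the moment, N m; "grip_width": opening from 0.0 (shut) to 1.0 (fully open); "grip_force": force on a finger pad.
Only numpy, scipy, OpenCV 4.12 (cv2) and the standard library are available. Lean on these libraries where they do the work, as an engineer would, in place of code of your own. Each camera call takes 0.05 s, during which the arm holds its last target. There are 200 camera calls.

## Working session

There is one attempt and no reset: what is moved stays moved. The work goes in short steps, Python scripts to look and compute and a tool call to move; the robot and the scene stay as the last step left them, time stands still between calls to the robot, and variables do not carry over. Pictures are saved under pics/ and viewed, at most 10 in all, crops included, and the job is handed in when it is done.

Besides the shell and the picture viewer there is one more tool, called as a command line: name --argument value ..., lists and objects as JSON in quotes. send_rows: Moves the arm, as the interface text tells. Its arguments: {"type":"object","properties":{"steps":{"type":"array"},"newtons":{"type":"number"}},"required":["steps"]}

```bash
mkdir -p pics; ls
python3 - <<'E'
from bench import ctrl
import cv2,numpy as np
for n in("scene","top"):
    d=ctrl.get_image(n); cv2.imwrite(f"pics/{n}0.png",d["pixels"][:,:,::-1]); np.savez(f"{n}0.npz",**d)
    print(n,d["K"].round(1).tolist(),d["cam_to_world"].round(4).tolist())
s=ctrl.get_state(); print({k:np.round(v,3).tolist() for k,v in s.items()})
E
```

```text
pics
scene [[502.7, 0.0, 282.4], [0.0, 502.7, 209.1], [0.0, 0.0, 1.0]] [[-0.6238, 0.5015, -0.5995, 1.3586], [0.7815, 0.41, -0.4702, 0.6905], [0.01, -0.7618, -0.6477, 0.993], [0.0, 0.0, 0.0, 1.0]]
top [[468.9, 0.0, 285.2], [0.0, 468.9, 209.5], [0.0, 0.0, 1.0]] [[-0.0174, -0.9821, 0.1875, 0.1524], [-0.9998, 0.0173, -0.0022, 0.0152], [-0.0011, -0.1875, -0.9823, 1.678], [0.0, 0.0, 0.0, 1.0]]
{'time': 0.1, 'joint_positions': [-1.318, 0.322, -0.07, 1.451, 0.023, 1.371, -0.057], 'qd': [0.002, 0.0, 0.001, -0.003, -0.002, -0.001, 0.001], 'joint_torque': [-0.0, -49.257, -0.406, -31.34, -0.064, 0.039, 0.0], 'position': [0.154, 0.631, 0.236], 'tool_rot': [-0.374, -3.119, 0.003], 'ft_force': [0.416, 0.242, -0.848], 'torque': [-0.004, -0.029, -0.012], 'grip_force': 0.0, 'grip_width': 1.004}
```

View pics/scene0.png

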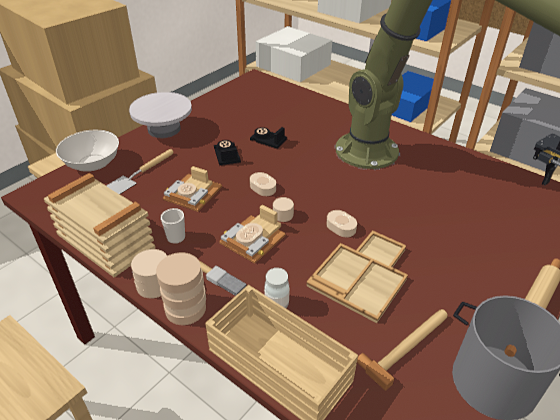

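View pics/top0.png

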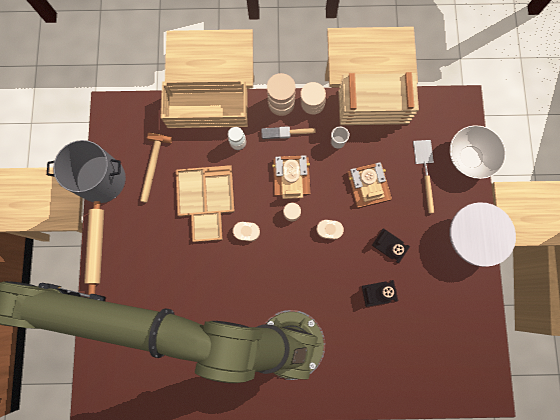

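The scene picture shows the oval bed around (255,232), puck (283,209), round bed (193,188) and board (360,275). In the top picture they are at (291,175), (292,211), (369,186) and (205,200).

Possible mix-ups:
- The black round carriers, top (390,246) and (380,293), are not meant.
- The loose blanks, top (246,231) and (330,229), are not the puck. The puck is (292,211).
- The stacked discs at (281,90) are also not the puck.

I'll check the choice in closer crops.

Run:
```python
import cv2
def crop(n,x0,y0,x1,y1,s,o):
    im=cv2.resize(cv2.imread(f"pics/{n}0.png")[y0:y1,x0:x1],None,fx=s,fy=s,interpolation=cv2.INTER_CUBIC)
    for x in range((x0+19)//20*20,x1,20): cv2.putText(im,str(x),(int((x-x0+.5)*s),9),0,.33,(0,255,0)); cv2.line(im,(int((x-x0+.5)*s),10),(int((x-x0+.5)*s),16),(0,255,0))
    for y in range((y0+19)//20*20,y1,20): cv2.putText(im,str(y),(0,int((y-y0+.5)*s)),0,.33,(0,255,0)); cv2.line(im,(22,int((y-y0+.5)*s)),(28,int((y-y0+.5)*s)),(0,255,0))
    cv2.imwrite(f"pics/{o}.png",im)
crop("top",260,145,400,235,5.7,"tc1")
crop("scene",155,155,305,265,5.3,"sc1")
# board: both views side by side
import numpy as np
im=cv2.imread("pics/top0.png")[155:250,165:245]; a=cv2.resize(im,None,fx=4.5,fy=4.5,interpolation=2)
im=cv2.imread("pics/scene0.png")[225:325,302:412]; b=cv2.resize(im,None,fx=4,fy=4,interpolation=2)
c=np.zeros((430,800,3),np.uint8); c[:a.shape[0],:a.shape[1]]=a; c[:400,360:800]=b
cv2.imwrite("pics/bd.png",c); print(a.shape)
```

```text
(428, 360, 3)
```

View pics/tc1.png

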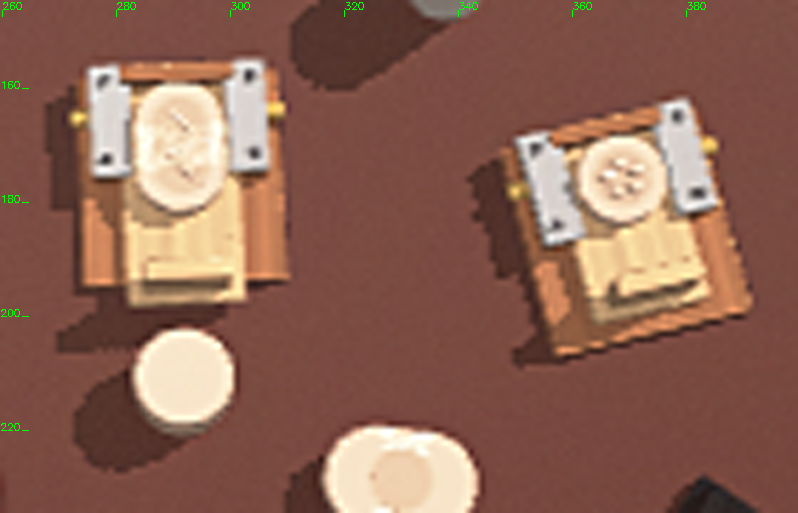

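View pics/sc1.png

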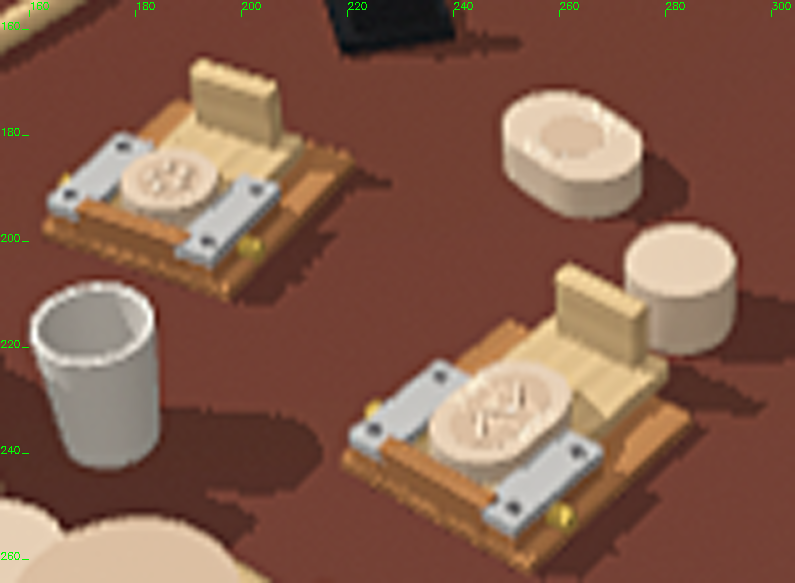

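View pics/bd.png

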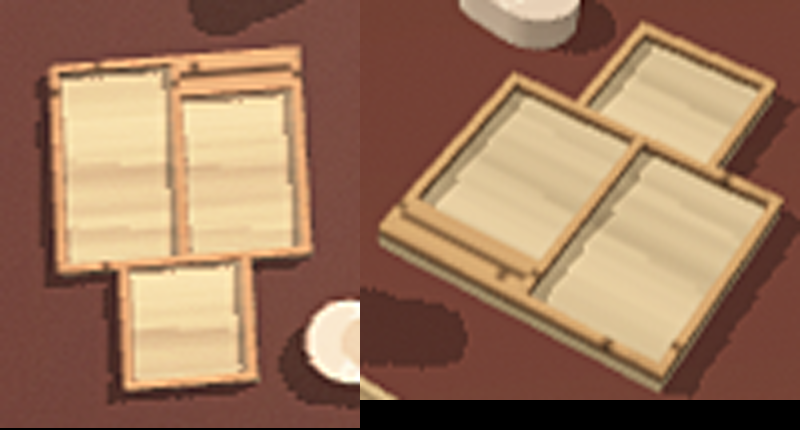

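Both crops confirm the choice. In the top crop, the oval mould's bed has balls at (273.2,165.2) and (308.1,163.6) and the round mould's bed has balls at (350.2,177.8) and (384.1,169.9). The pale puck is at (291.8,210.6). On the board the long bay is on the left (+y), the short bay on the right and the square bay towards the robot. Next I fit poses to both views.

```bash
cat > geo.py <<'E'
import numpy as np,cv2
from scipy.optimize import least_squares
C={n:np.load(f"{n}0.npz") for n in("scene","top")}
def proj(n,P):
    M=np.linalg.inv(C[n]["cam_to_world"]); p=(M[:3,:3]@np.atleast_2d(P).T+M[:3,3:]).T
    q=p@C[n]["K"].T; return q[:,:2]/q[:,2:]
OFF={"tc":("top",260,145,5.7,0),"sc":("scene",155,155,5.3,0),"tb":("top",165,155,4.5,0),"sb":("scene",302,225,4,360)}
def pix(c,u,v):
    n,x0,y0,s,o=OFF[c]; return n,np.array([(u-o)/s+x0-.5,v/s+y0-.5])
def place(p,m):
    c,s=np.cos(p[2]),np.sin(p[2]); return np.array([p[0]+c*m[0]-s*m[1],p[1]+s*m[0]+c*m[1],p[3]+m[2]])
def fit(obs,p0,loss="soft_l1"):
    obs=[(*pix(*o[:3]),o[3]) for o in obs]
    f=lambda p:np.concatenate([(proj(n,place(p,m(p) if callable(m) else m))[0]-q) for n,q,m in obs])
    r=least_squares(f,p0,loss=loss,x_scale=[.1,.1,.1,.05]+[.1]*(len(p0)-4)); 
    return r.x,f(r.x).reshape(-1,2)
E
cat > f1.py <<'E'
from geo import *
import json
Bo=[("tc",180.5,174.5,(-.002,0,.031)),("tc",176,63.5,(.070,0,.031)),("tc",177.5,113.5,(.0395,0,.016)),
("sc",520,406,(-.002,0,.031)),("sc",432,481,(.070,0,.031)),("sc",690,415,(-.07,.065,.01)),("sc",528,572,(.07,.065,0)),("sc",343,460,(.07,-.065,.01)),
("tc",82,288,(-.07,.065,.005)),("tc",288,281,(-.07,-.065,.005)),("sc",512,320,(-.07,-.065,.01))]
Br=[("tc",633.5,225,(-.002,0,.031)),("tc",602.5,118,(.070,0,.031)),("tc",613.5,167.5,(.0395,0,.016)),
("sc",201,160,(-.002,0,.031)),("sc",130,234,(.070,0,.031)),("sc",352,158,(-.07,.065,.01)),("sc",225,300,(.07,.065,0)),("sc",43,227,(.07,-.065,.01)),("sc",178,100,(-.07,-.065,.01)),
("tc",556,357,(-.07,.065,0)),("tc",752,307,(-.07,-.065,.005))]
Bd=[("tb",50,68,(.086,.101,.018)),("tb",300,47,(.086,-.101,.018)),("tb",312,252,(-.086,-.101,.018)),("tb",58,272,(-.086,.101,.018)),
("sb",382,232,(.086,-.101,.018)),("sb",661,380,(.086,.101,.018)),("sb",780,202,(-.086,.101,.018)),("sb",516,75,(-.086,-.101,.018))]
sq=lambda sx,sy:(lambda p:(p[4]+sx*.052,p[5]+sy*.052,.018))
Bd+=[("tb",125,388,sq(-1,1)),("tb",257,378,sq(-1,-1)),("sb",645,24,sq(-1,-1)),("sb",775,83,sq(-1,1))]
R={}
for k,o,p0 in(("bo",Bo,[.55,0,0,0]),("br",Br,[.5,-.3,.2,0]),("bd",Bd,[.5,.3,0,0,-.135,0])):
    p,r=fit(o,p0); R[k]=p.tolist(); print(k,p.round(4),"\n",r.round(1).tolist())
for k,o in(("puck",[("tc",184,376.5,(0,0,0)),("sc",680.5,261,(0,0,0))]),("hr",[("sc",236,77,(0,0,0)),("tc",655,276,(0,0,0))]),("ho",[("sc",603,285,(0,0,0)),("tc",189,265,(0,0,0))])):
    f=lambda x:np.concatenate([proj(pix(*q[:3])[0],x)[0]-pix(*q[:3])[1] for q in o])
    r=least_squares(f,[.5,0,.04]); R[k]=r.x.tolist(); print(k,r.x.round(4),r.fun.round(2))
for k,hx in(("bo",-.013-.059),("br",.001-.045)): print("pred handle top",k,place(R[k],(hx,0,.064)).round(4))
json.dump(R,open("R.json","w"))
E
python3 f1.py
```

```text
bo [ 5.971e-01 -1.290e-02  2.490e-02  4.000e-04] 
 [[0.2, -0.5], [0.1, -0.1], [0.1, 0.3], [0.2, -0.1], [-0.2, -0.1], [1.0, 0.2], [0.4, 1.3], [-0.5, -0.7], [0.4, 0.2], [-0.2, -0.1], [-0.3, -0.2]]
br [ 5.580e-01 -2.982e-01  2.198e-01  4.000e-04] 
 [[-0.0, -0.3], [0.1, -0.2], [-0.3, 0.1], [-0.4, 0.3], [-0.4, -0.7], [0.8, -0.2], [0.8, 0.9], [-0.6, -0.1], [-0.4, -0.1], [-0.1, 0.3], [0.1, 0.6]]
bd [ 0.5483  0.304   0.0618 -0.0017 -0.1328 -0.0007] 
 [[0.2, -0.6], [-0.4, -0.2], [-0.3, 0.1], [0.1, 0.0], [-0.7, -0.8], [0.5, -0.6], [0.8, 0.2], [-0.5, 0.3], [0.2, 0.4], [0.0, 0.3], [-0.7, 0.3], [0.4, 0.5]]
puck [ 0.4602 -0.0121  0.0443] [ 0.1  -0.07  0.1   0.02]
hr [ 0.5145 -0.3043  0.0665] [ 0.24  0.06  0.21 -0.18]
ho [ 0.525  -0.0151  0.0679] [-0.2  -0.04 -0.21  0.15]
pred handle top bo [ 0.5251 -0.0147  0.0644]
pred handle top br [ 0.5151 -0.3078  0.0644]
```

Fits agree to about 1 px. Both handle tops are within 4 mm of the prediction, the puck top is at 44 mm and the puck–carrier gap is 22 mm, as the text says. Now a helper for deltas and targets.

```bash
cat > go.py <<'E'
import sys,json,numpy as np
from geo import place
from bench import ctrl
from scipy.spatial.transform import Rotation as Ro
R=json.load(open("R.json"))
bd=R["bd"]; bo=R["bo"]; br=R["br"]
w=lambda p,x,y:place([*p[:3],0],(x,y,0))[:2]
T={"puck":(*R["puck"][:2],None),"sq":(*w(bd,-.132,0),None),
"ho":(*w(bo,-.072,0),bo[2]),"ho_out":(*w(bo,-.072-.068,0),bo[2]),"ho_bay":(*w(bd,-.059,.049),bd[2]),
"hr":(*w(br,-.044,0),br[2]),"hr_out":(*w(br,-.044-.068,0),br[2]),"hr_bay":(*w(bd,-.014-.045,-.049),bd[2])}
s=ctrl.get_state(); P=np.array(s["position"]); Q=Ro.from_rotvec(s["tool_rot"]).as_matrix()
ya=np.arctan2(Q[1,1],Q[0,1]); print("t",s["time"],"P",P.round(4),"jaw deg",np.degrees(ya).round(2),"q",np.round(s["joint_positions"],2),"tilt",np.degrees(np.arccos(-Q[2,2])).round(2),"F",np.round(s["ft_force"],1),"w",round(s["grip_width"]*87,1),s["grip_force"])
# args: name or x,y with z : name:z
for a in sys.argv[1:]:
    n,z=a.split(":"); t=T[n] if n in T else (*map(float,n.split(",")),None)
    d=Q.T@(np.array([t[0],t[1],float(z)])-P)/.06
    turn=None if t[2] is None else (-((np.degrees(t[2]-ya)+90)%180-90)/8).round(2)
    print(a,np.round(t[:2],4),"units",d.round(3),"turn",turn)
    P=np.array([t[0],t[1],float(z)])
    if turn is not None and turn!=0: Q=Ro.from_rotvec([0,0,-np.radians(8*turn)]).as_matrix()@Q; ya=t[2]
E
python3 go.py .38,.40:.2 puck:.12 puck:.028 puck:.12 sq:.12 sq:.036; python3 go.py ho:.1 ho:.041 ho_out:.041 | tail -3
```

```text
t 0.1 P [0.1537 0.6311 0.2356] jaw deg 76.32 q [-1.32  0.32 -0.07  1.45  0.02  1.37 -0.06] tilt 0.1 F [ 0.4  0.2 -0.8] w 87.3 0.0
.38,.40:.2 [0.38 0.4 ] units [-4.576 -2.849  0.598] turn None
puck:.12 [ 0.4602 -0.0121] units [-2.923 -6.355  1.344] turn None
puck:.028 [ 0.4602 -0.0121] units [0.    0.003 1.533] turn None
puck:.12 [ 0.4602 -0.0121] units [-0.    -0.003 -1.533] turn None
sq:.12 [0.4166 0.2958] units [ 1.92   4.814 -0.008] turn None
sq:.036 [0.4166 0.2958] units [0.    0.002 1.4  ] turn None
ho:.1 [ 0.5251 -0.0147] units [-8.56  -8.989  2.276] turn 9.36
ho:.041 [ 0.5251 -0.0147] units [0.    0.002 0.983] turn -0.0
ho_out:.041 [ 0.4571 -0.0164] units [ 0.    -1.133  0.002] turn -0.0
```

send_rows --steps '[{"tx": -0.5,"ty": -0.3,"grip": 1},{"tx": -0.5,"ty": -0.3},{"tx": -0.5,"ty": -0.3},{"tx": -0.5,"ty": -0.3},{"tx": -0.5,"ty": -0.3},{"tx": -0.5,"ty": -0.3},{"tx": -0.5,"ty": -0.3},{"tx": -0.5,"ty": -0.3},{"tx": -0.55,"ty": -0.45,"tz": 0.6}]'

```text
validation failed for argument at $.st...
```

send_rows --steps '[{"tx": -0.25,"ty": -0.5},{"tx": -0.25,"ty": -0.55},{"tx": -0.25,"ty": -0.55},{"tx": -0.25,"ty": -0.55},{"tx": -0.25,"ty": -0.55},{"tx": -0.25,"ty": -0.55},{"tx": -0.25,"ty": -0.55},{"tx": -0.25,"ty": -0.55},{"tx": -0.25,"ty": -0.55,"tz": 0.3},{"tx": -0.25,"ty": -0.55,"tz": 0.3},{"tx": -0.25,"ty": -0.55,"tz": 0.3},{"tx": -0.15,"ty": -0.4,"tz": 0.4}]'

```text
validation failed for argument at $.st...
```

```bash
python3 go.py puck:.028
```

```text
t 0.1 P [0.1537 0.6311 0.2356] jaw deg 76.32 q [-1.32  0.32 -0.07  1.45  0.02  1.37 -0.06] tilt 0.1 F [ 0.4  0.2 -0.8] w 87.3 0.0
puck:.028 [ 0.4602 -0.0121] units [-7.499 -9.201  3.476] turn None
```

send_rows --steps '[{"tx": -0.5,"ty": -0.3,"tz": 0,"turn": 0,"grip": 1},{"tx": -0.5,"ty": -0.3,"tz": 0,"turn": 0,"grip": 1},{"tx": -0.5,"ty": -0.3,"tz": 0,"turn": 0,"grip": 1},{"tx": -0.5,"ty": -0.3,"tz": 0,"turn": 0,"grip": 1},{"tx": -0.5,"ty": -0.3,"tz": 0,"turn": 0,"grip": 1},{"tx": -0.5,"ty": -0.3,"tz": 0,"turn": 0,"grip": 1},{"tx": -0.5,"ty": -0.3,"tz": 0,"turn": 0,"grip": 1},{"tx": -0.5,"ty": -0.3,"tz": 0,"turn": 0,"grip": 1},{"tx": -0.55,"ty": -0.45,"tz": 0.6,"turn": 0,"grip": 1}]'

```text
time: 1.23
position: [0.3804, 0.402, 0.2026]
tool_rot: [0.372, 3.116, 0.009]
ft_force: [1.4, -0.3, -0.6]
grip_width: 0.998
grip_force: 0.0
```

send_rows --steps '[{"tx": -0.25,"ty": -0.5,"tz": 0,"turn": 0,"grip": 1},{"tx": -0.25,"ty": -0.55,"tz": 0,"turn": 0,"grip": 1},{"tx": -0.25,"ty": -0.55,"tz": 0,"turn": 0,"grip": 1},{"tx": -0.25,"ty": -0.55,"tz": 0,"turn": 0,"grip": 1},{"tx": -0.25,"ty": -0.55,"tz": 0,"turn": 0,"grip": 1},{"tx": -0.25,"ty": -0.55,"tz": 0,"turn": 0,"grip": 1},{"tx": -0.25,"ty": -0.55,"tz": 0,"turn": 0,"grip": 1},{"tx": -0.25,"ty": -0.55,"tz": 0,"turn": 0,"grip": 1},{"tx": -0.25,"ty": -0.55,"tz": 0.3,"turn": 0,"grip": 1},{"tx": -0.25,"ty": -0.55,"tz": 0.3,"turn": 0,"grip": 1},{"tx": -0.25,"ty": -0.55,"tz": 0.3,"turn": 0,"grip": 1},{"tx": -0.15,"ty": -0.35,"tz": 0.4,"turn": 0,"grip": 1}]'

```text
time: 2.72
position: [0.4578, -0.0123, 0.1222]
tool_rot: [0.377, 3.118, 0.0]
ft_force: [0.2, -0.4, -0.2]
grip_width: 0.997
grip_force: 0.0
```

```bash
python3 go.py puck:.028
```

```text
t 2.725 P [ 0.4578 -0.0123  0.1222] jaw deg 76.21 q [-0.57 -0.01  0.55  2.07  0.01  1.08  1.3 ] tilt 0.06 F [ 0.2 -0.4 -0.2] w 86.8 0.0
puck:.028 [ 0.4602 -0.0121] units [-0.036  0.013  1.57 ] turn None
```

send_rows --steps '[{"tx": -0.04,"ty": 0.01,"tz": 0.4,"turn": 0,"grip": 1},{"tx": 0,"ty": 0,"tz": 0.4,"turn": 0,"grip": 1},{"tx": 0,"ty": 0,"tz": 0.4,"turn": 0,"grip": 1},{"tx": 0,"ty": 0,"tz": 0.2,"turn": 0,"grip": 1},{"tx": 0,"ty": 0,"tz": 0.15,"turn": 0,"grip": 1},{"tx": 0,"ty": 0,"tz": 0,"turn": 0,"grip": 1},{"tx": 0,"ty": 0,"tz": 0,"turn": 0,"grip": 0.65},{"tx": 0,"ty": 0,"tz": 0,"turn": 0,"grip": 0.6},{"tx": 0,"ty": 0,"tz": 0,"turn": 0,"grip": 0.6},{"tx": 0,"ty": 0,"tz": 0,"turn": 0,"grip": 0.6},{"tx": 0,"ty": 0,"tz": 0,"turn": 0,"grip": 0.6}]' --newtons 20

```text
time: 4.1
position: [0.4603, -0.0106, 0.0299]
tool_rot: [0.374, 3.119, 0.0]
ft_force: [-1.1, -0.8, 4.7]
grip_width: 0.708
grip_force: 20.0
```

```bash
python3 go.py puck:.12 sq:.12 sq:.036
```

```text
t 4.1 P [ 0.4603 -0.0106  0.0299] jaw deg 76.32 q [-0.55  0.15  0.55  2.14 -0.1   0.88  1.39] tilt 0.03 F [-1.1 -0.8  4.7] w 61.6 20.000041220337152
puck:.12 [ 0.4602 -0.0121] units [-0.005 -0.024 -1.501] turn None
sq:.12 [0.4166 0.2958] units [ 1.92   4.814 -0.   ] turn None
sq:.036 [0.4166 0.2958] units [ 1.0e-03 -0.0e+00  1.4e+00] turn None
```

send_rows --steps '[{"tx": 0,"ty": 0,"tz": -0.2,"turn": 0,"grip": 0.6},{"tx": 0,"ty": 0,"tz": -0.4,"turn": 0,"grip": 0.6},{"tx": 0,"ty": 0,"tz": -0.4,"turn": 0,"grip": 0.6},{"tx": 0.1,"ty": 0.2,"tz": -0.3,"turn": 0,"grip": 0.6},{"tx": 0.2,"ty": 0.5,"tz": -0.2,"turn": 0,"grip": 0.6},{"tx": 0.2,"ty": 0.5,"tz": 0,"turn": 0,"grip": 0.6},{"tx": 0.2,"ty": 0.5,"tz": 0,"turn": 0,"grip": 0.6},{"tx": 0.2,"ty": 0.5,"tz": 0,"turn": 0,"grip": 0.6},{"tx": 0.2,"ty": 0.5,"tz": 0,"turn": 0,"grip": 0.6},{"tx": 0.2,"ty": 0.5,"tz": 0,"turn": 0,"grip": 0.6},{"tx": 0.2,"ty": 0.5,"tz": 0,"turn": 0,"grip": 0.6},{"tx": 0.2,"ty": 0.5,"tz": 0,"turn": 0,"grip": 0.6}]'

```text
time: 5.6
position: [0.4201, 0.2594, 0.12]
tool_rot: [0.374, 3.119, 0.0]
ft_force: [-0.4, -0.2, -1.3]
grip_width: 0.703
grip_force: 20.0
```

send_rows --steps '[{"tx": 0.15,"ty": 0.4,"tz": 0,"turn": 0,"grip": 0.6},{"tx": 0.05,"ty": 0.15,"tz": 0,"turn": 0,"grip": 0.6},{"tx": 0,"ty": 0,"tz": 0,"turn": 0,"grip": 0.6}]'

```text
time: 5.98
position: [0.4166, 0.2932, 0.1196]
tool_rot: [0.373, 3.119, -0.001]
ft_force: [0.8, 0.0, -1.7]
grip_width: 0.705
grip_force: 20.0
```

```bash
python3 go.py sq:.038
```

```text
t 5.975 P [0.4166 0.2932 0.1196] jaw deg 76.35 q [-0.9   0.11  0.25  1.95 -0.03  1.08  0.7 ] tilt 0.03 F [ 0.8  0.  -1.7] w 61.3 19.999821865931153
sq:.038 [0.4166 0.2958] units [0.011 0.043 1.36 ] turn None
```

send_rows --steps '[{"tx": 0.01,"ty": 0.04,"tz": 0.3,"turn": 0,"grip": 0.6},{"tx": 0,"ty": 0,"tz": 0.4,"turn": 0,"grip": 0.6},{"tx": 0,"ty": 0,"tz": 0.3,"turn": 0,"grip": 0.6},{"tx": 0,"ty": 0,"tz": 0.15,"turn": 0,"grip": 0.6},{"tx": 0,"ty": 0,"tz": 0.08,"turn": 0,"grip": 0.6},{"tx": 0,"ty": 0,"tz": 0.05,"turn": 0,"grip": 0.6},{"tx": 0,"ty": 0,"tz": 0.03,"turn": 0,"grip": 0.6},{"tx": 0,"ty": 0,"tz": 0,"turn": 0,"grip": 0.6},{"tx": 0,"ty": 0,"tz": 0,"turn": 0,"grip": 0.6}]'

```text
time: 7.1
position: [0.4168, 0.2961, 0.0413]
tool_rot: [0.374, 3.119, 0.001]
ft_force: [-0.6, 0.1, -2.0]
grip_width: 0.705
grip_force: 20.0
```

send_rows --steps '[{"tx": 0,"ty": 0,"tz": 0.03,"turn": 0,"grip": 0.6},{"tx": 0,"ty": 0,"tz": 0.02,"turn": 0,"grip": 0.6},{"tx": 0,"ty": 0,"tz": 0,"turn": 0,"grip": 0.6}]'

```text
time: 7.48
position: [0.4166, 0.2959, 0.038]
tool_rot: [0.374, 3.119, 0.0]
ft_force: [0.1, -0.3, -1.2]
grip_width: 0.711
grip_force: 20.0
```

send_rows --steps '[{"tx": 0,"ty": 0,"tz": 0.02,"turn": 0,"grip": 0.6},{"tx": 0,"ty": 0,"tz": 0,"turn": 0,"grip": 0.6}]'

```text
time: 7.72
position: [0.4167, 0.2959, 0.0379]
tool_rot: [-0.374, -3.119, -0.0]
ft_force: [-2.8, -2.1, 7.7]
grip_width: 0.708
grip_force: 20.0
```

Contact is made (7.7 N). Release slowly and rise.

send_rows --steps '[{"tx": 0,"ty": 0,"tz": 0,"turn": 0,"grip": 0.75},{"tx": 0,"ty": 0,"tz": 0,"turn": 0,"grip": 0.85},{"tx": 0,"ty": 0,"tz": 0,"turn": 0,"grip": 0.9},{"tx": 0,"ty": 0,"tz": -0.3,"turn": 0,"grip": 0.9},{"tx": 0,"ty": 0,"tz": -0.5,"turn": 0,"grip": 0.9},{"tx": 0,"ty": 0,"tz": -0.5,"turn": 0,"grip": 0.9},{"tx": 0,"ty": 0,"tz": -0.5,"turn": 0,"grip": 0.5},{"tx": 0,"ty": 0,"tz": 0,"turn": 0,"grip": 0.4}]'

```text
time: 8.72
position: [0.4181, 0.297, 0.1471]
tool_rot: [0.374, 3.116, 0.006]
ft_force: [-0.2, 0.8, 0.2]
grip_width: 0.754
grip_force: 0.0
```

```bash
python3 go.py ho:.14 ho:.041
```

```text
t 8.725 P [0.4181 0.297  0.1471] jaw deg 76.32 q [-0.91  0.09  0.25  1.91 -0.03  1.14  0.69] tilt 0.3 F [-0.2  0.8  0.2] w 65.6 0.0
ho:.14 [ 0.5251 -0.0147] units [-2.961 -4.626  0.107] turn 9.36
ho:.041 [ 0.5251 -0.0147] units [ 0.005 -0.007  1.65 ] turn -0.0
```

send_rows --steps '[{"tx": -0.3,"ty": -0.5,"tz": 0,"turn": 0,"grip": 0.4},{"tx": -0.3,"ty": -0.5,"tz": 0,"turn": 0,"grip": 0.4},{"tx": -0.3,"ty": -0.5,"tz": 0,"turn": 0,"grip": 0.4},{"tx": -0.3,"ty": -0.5,"tz": 0,"turn": 0,"grip": 0.4},{"tx": -0.3,"ty": -0.5,"tz": 0,"turn": 0,"grip": 0.4},{"tx": -0.3,"ty": -0.5,"tz": 0,"turn": 0,"grip": 0.4},{"tx": -0.3,"ty": -0.5,"tz": 0,"turn": 0,"grip": 0.4},{"tx": -0.3,"ty": -0.5,"tz": 0,"turn": 0,"grip": 0.4},{"tx": -0.3,"ty": -0.4,"tz": 0,"turn": 0,"grip": 0.4},{"tx": -0.25,"ty": -0.25,"tz": 0.1,"turn": 0,"grip": 0.4}]'

```text
time: 9.98
position: [0.5226, -0.0188, 0.1379]
tool_rot: [-0.377, -3.118, 0.001]
ft_force: [0.2, 0.5, -0.8]
grip_width: 0.403
grip_force: 0.0
```

send_rows --steps '[{"tx": 0,"ty": 0,"tz": 0,"turn": 0.9,"grip": 0.4},{"tx": 0,"ty": 0,"tz": 0,"turn": 0.9,"grip": 0.4},{"tx": 0,"ty": 0,"tz": 0,"turn": 0.9,"grip": 0.4},{"tx": 0,"ty": 0,"tz": 0,"turn": 0.9,"grip": 0.4},{"tx": 0,"ty": 0,"tz": 0,"turn": 0.9,"grip": 0.4},{"tx": 0,"ty": 0,"tz": 0,"turn": 0.9,"grip": 0.4},{"tx": 0,"ty": 0,"tz": 0,"turn": 0.9,"grip": 0.4},{"tx": 0,"ty": 0,"tz": 0,"turn": 0.9,"grip": 0.4},{"tx": 0,"ty": 0,"tz": 0,"turn": 0.9,"grip": 0.4},{"tx": 0,"ty": 0,"tz": 0,"turn": 0.9,"grip": 0.4},{"tx": 0,"ty": 0,"tz": 0,"turn": 0.36,"grip": 0.4},{"tx": 0,"ty": 0,"tz": 0,"turn": 0,"grip": 0.4}]'

```text
time: 11.48
position: [0.5219, -0.0171, 0.1376]
tool_rot: [-2.192, -2.249, 0.002]
ft_force: [-0.8, -0.5, 0.3]
grip_width: 0.4
grip_force: 0.0
```

```bash
python3 go.py ho:.041
```

```text
t 11.475 P [ 0.5219 -0.0171  0.1376] jaw deg 1.47 q [-0.63  0.14  0.67  1.91 -0.09  1.13  0.09] tilt 0.1 F [-0.8 -0.5  0.3] w 34.8 0.0
ho:.041 [ 0.5251 -0.0147] units [0.04  0.056 1.611] turn 0.01
```

send_rows --steps '[{"tx": 0.04,"ty": 0.06,"tz": 0.3,"turn": 0,"grip": 0.4},{"tx": 0,"ty": 0,"tz": 0.4,"turn": 0,"grip": 0.4},{"tx": 0,"ty": 0,"tz": 0.4,"turn": 0,"grip": 0.4},{"tx": 0,"ty": 0,"tz": 0.3,"turn": 0,"grip": 0.4},{"tx": 0,"ty": 0,"tz": 0.15,"turn": 0,"grip": 0.4},{"tx": 0,"ty": 0,"tz": 0.05,"turn": 0,"grip": 0.4},{"tx": 0,"ty": 0,"tz": 0,"turn": 0,"grip": 0.4},{"tx": 0,"ty": 0,"tz": 0,"turn": 0,"grip": 0.2},{"tx": 0,"ty": 0,"tz": 0,"turn": 0,"grip": 0.1},{"tx": 0,"ty": 0,"tz": 0,"turn": 0,"grip": 0.1},{"tx": 0,"ty": 0,"tz": 0,"turn": 0,"grip": 0.1},{"tx": 0,"ty": 0,"tz": 0,"turn": 0,"grip": 0.1}]' --newtons 50

```text
time: 12.98
position: [0.5258, -0.0145, 0.043]
tool_rot: [-2.193, -2.249, 0.0]
ft_force: [-2.6, -0.3, 5.4]
grip_width: 0.156
grip_force: 50.0
```

```bash
python3 go.py ho:.041 ho_out:.041
```

```text
t 12.975 P [ 0.5258 -0.0145  0.043 ] jaw deg 1.44 q [-0.59  0.28  0.64  1.98 -0.21  0.94  0.18] tilt 0.05 F [-2.6 -0.3  5.4] w 13.6 49.99846028164029
ho:.041 [ 0.5251 -0.0147] units [-0.002 -0.012  0.034] turn 0.0
ho_out:.041 [ 0.4571 -0.0164] units [ 0.000e+00 -1.133e+00  1.000e-03] turn 0.0
```

send_rows --steps '[{"tx": 0,"ty": -0.05,"tz": 0,"turn": 0,"grip": 0.1},{"tx": 0,"ty": -0.05,"tz": 0,"turn": 0,"grip": 0.1},{"tx": 0,"ty": -0.05,"tz": 0,"turn": 0,"grip": 0.1},{"tx": 0,"ty": -0.05,"tz": 0,"turn": 0,"grip": 0.1},{"tx": 0,"ty": -0.1,"tz": 0,"turn": 0,"grip": 0.1},{"tx": 0,"ty": -0.1,"tz": 0,"turn": 0,"grip": 0.1},{"tx": 0,"ty": 0,"tz": 0,"turn": 0,"grip": 0.1}]'

```text
time: 13.85
position: [0.5017, -0.0152, 0.043]
tool_rot: [-2.193, -2.249, 0.0]
ft_force: [-0.8, 0.1, 5.0]
grip_width: 0.157
grip_force: 50.0
```

Moved 24 mm with no resistance left, so the catch is free.

send_rows --steps '[{"tx": 0,"ty": -0.15,"tz": 0,"turn": 0,"grip": 0.1},{"tx": 0,"ty": -0.15,"tz": 0,"turn": 0,"grip": 0.1},{"tx": 0,"ty": -0.15,"tz": 0,"turn": 0,"grip": 0.1},{"tx": 0,"ty": -0.15,"tz": 0,"turn": 0,"grip": 0.1},{"tx": 0,"ty": -0.12,"tz": 0,"turn": 0,"grip": 0.1},{"tx": 0,"ty": 0,"tz": 0,"turn": 0,"grip": 0.1},{"tx": 0,"ty": 0,"tz": -0.1,"turn": 0,"grip": 0.1},{"tx": 0,"ty": 0,"tz": -0.2,"turn": 0,"grip": 0.1},{"tx": 0,"ty": 0,"tz": -0.3,"turn": 0,"grip": 0.1},{"tx": 0,"ty": 0,"tz": -0.4,"turn": 0,"grip": 0.1},{"tx": 0,"ty": 0,"tz": -0.4,"turn": 0,"grip": 0.1},{"tx": 0,"ty": 0,"tz": 0,"turn": 0,"grip": 0.1}]'

```text
time: 15.35
position: [0.4603, -0.0162, 0.1285]
tool_rot: [2.192, 2.248, 0.005]
ft_force: [0.5, -0.1, -2.2]
grip_width: 0.159
grip_force: 50.0
```

```bash
python3 go.py ho_bay:.127 ho_bay:.043
python3 - <<'E'
from bench import ctrl
import cv2
a=ctrl.get_image("scene")["pixels"][130:330,150:420,::-1]
cv2.imwrite("pics/s1.png",cv2.resize(a,None,fx=2.9,fy=2.9,interpolation=2))
E
```

```text
t 15.35 P [ 0.4603 -0.0162  0.1285] jaw deg 1.44 q [-0.68 -0.02  0.66  2.06  0.01  1.09 -0.  ] tilt 0.22 F [ 0.5 -0.1 -2.2] w 13.8 50.008802795782685
ho_bay:.127 [0.4864 0.3492] units [6.077 0.588 0.034] turn -0.26
ho_bay:.043 [0.4864 0.3492] units [-0.002 -0.005  1.4  ] turn -0.0
```

View pics/s1.png

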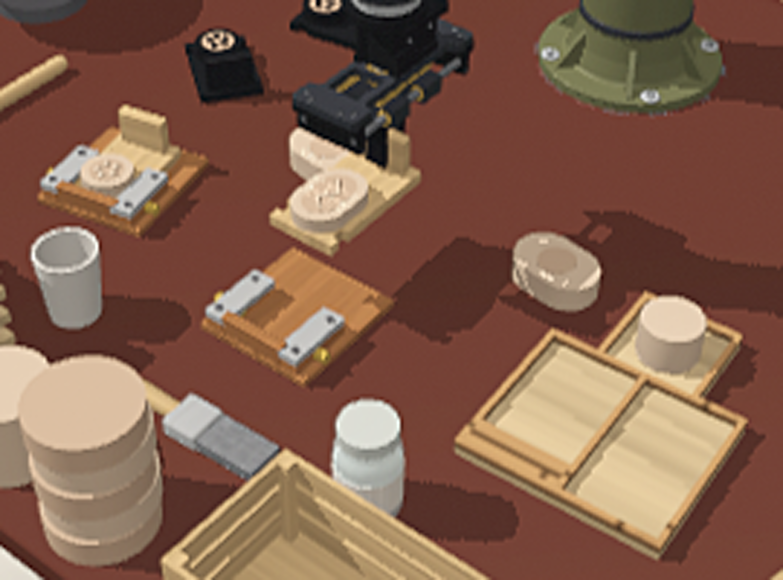

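The picture shows the puck upright in the square bay at (670,332), and the oval carrier held level at (345,195), clear of its empty bed at (298,315).

send_rows --steps '[{"tx": 0.2,"ty": 0,"tz": 0,"turn": -0.26,"grip": 0.1},{"tx": 0.4,"ty": 0.05,"tz": 0,"turn": 0,"grip": 0.1},{"tx": 0.6,"ty": 0.05,"tz": 0,"turn": 0,"grip": 0.1},{"tx": 0.6,"ty": 0.05,"tz": 0,"turn": 0,"grip": 0.1},{"tx": 0.6,"ty": 0.05,"tz": 0,"turn": 0,"grip": 0.1},{"tx": 0.6,"ty": 0.1,"tz": 0,"turn": 0,"grip": 0.1},{"tx": 0.6,"ty": 0.1,"tz": 0,"turn": 0,"grip": 0.1},{"tx": 0.6,"ty": 0.1,"tz": 0,"turn": 0,"grip": 0.1},{"tx": 0.6,"ty": 0.1,"tz": 0,"turn": 0,"grip": 0.1},{"tx": 0.6,"ty": 0.1,"tz": 0,"turn": 0,"grip": 0.1},{"tx": 0.5,"ty": 0.1,"tz": 0,"turn": 0,"grip": 0.1},{"tx": 0.5,"ty": 0,"tz": 0,"turn": 0,"grip": 0.1}]'

```text
time: 16.9
position: [0.4825, 0.3713, 0.1247]
tool_rot: [-2.15, -2.29, 0.005]
ft_force: [0.6, 0.6, -2.6]
grip_width: 0.159
grip_force: 50.0
```

send_rows --steps '[{"tx": 0.2,"ty": 0,"tz": 0,"turn": 0,"grip": 0.1},{"tx": 0,"ty": 0,"tz": 0,"turn": 0,"grip": 0.1},{"tx": 0,"ty": 0,"tz": 0,"turn": 0,"grip": 0.1}]'

```text
time: 17.27
position: [0.4833, 0.3802, 0.1264]
tool_rot: [2.153, 2.287, -0.002]
ft_force: [0.4, -0.6, -2.5]
grip_width: 0.158
grip_force: 50.0
```

```bash
python3 go.py ho_bay:.041
```

```text
t 17.275 P [0.4833 0.3802 0.1264] jaw deg 3.44 q [-1.01  0.33  0.37  1.69 -0.13  1.15 -0.55] tilt 0.09 F [ 0.4 -0.6 -2.5] w 13.7 50.008344082161784
ho_bay:.041 [0.4864 0.3492] units [-0.516  0.022  1.423] turn -0.01
```

send_rows --steps '[{"tx": -0.25,"ty": 0.02,"tz": 0,"turn": 0,"grip": 0.1},{"tx": -0.27,"ty": 0.02,"tz": 0.1,"turn": 0,"grip": 0.1},{"tx": 0,"ty": 0,"tz": 0.3,"turn": 0,"grip": 0.1},{"tx": 0,"ty": 0,"tz": 0.4,"turn": 0,"grip": 0.1},{"tx": 0,"ty": 0,"tz": 0.2,"turn": 0,"grip": 0.1},{"tx": 0,"ty": 0,"tz": 0,"turn": 0,"grip": 0.1},{"tx": 0,"ty": 0,"tz": 0,"turn": 0,"grip": 0.1}]'

```text
time: 18.15
position: [0.4878, 0.3514, 0.0673]
tool_rot: [2.152, 2.289, 0.002]
ft_force: [0.1, -0.1, -2.7]
grip_width: 0.159
grip_force: 50.0
```

```bash
python3 go.py ho_bay:.041
```

```text
t 18.15 P [0.4878 0.3514 0.0673] jaw deg 3.53 q [-0.98  0.37  0.37  1.78 -0.15  1.03 -0.49] tilt 0.07 F [ 0.1 -0.1 -2.7] w 13.9 50.00806521624327
ho_bay:.041 [0.4864 0.3492] units [-0.034 -0.026  0.439] turn -0.0
```

send_rows --steps '[{"tx": -0.03,"ty": -0.03,"tz": 0.15,"turn": 0,"grip": 0.1},{"tx": 0,"ty": 0,"tz": 0.12,"turn": 0,"grip": 0.1},{"tx": 0,"ty": 0,"tz": 0.06,"turn": 0,"grip": 0.1},{"tx": 0,"ty": 0,"tz": 0.03,"turn": 0,"grip": 0.1},{"tx": 0,"ty": 0,"tz": 0.03,"turn": 0,"grip": 0.1},{"tx": 0,"ty": 0,"tz": 0,"turn": 0,"grip": 0.1},{"tx": 0,"ty": 0,"tz": 0,"turn": 0,"grip": 0.1}]'

```text
time: 19.02
position: [0.4858, 0.3491, 0.0435]
tool_rot: [2.152, 2.289, 0.001]
ft_force: [-0.3, 0.7, -1.2]
grip_width: 0.16
grip_force: 50.0
```

send_rows --steps '[{"tx": 0,"ty": 0,"tz": 0.02,"turn": 0,"grip": 0.1},{"tx": 0,"ty": 0,"tz": 0.02,"turn": 0,"grip": 0.1},{"tx": 0,"ty": 0,"tz": 0,"turn": 0,"grip": 0.1}]'

```text
time: 19.4
position: [0.4857, 0.3491, 0.0411]
tool_rot: [-2.152, -2.289, -0.0]
ft_force: [-0.2, -1.1, -1.3]
grip_width: 0.16
grip_force: 50.0
```

send_rows --steps '[{"tx": 0,"ty": 0,"tz": 0.02,"turn": 0,"grip": 0.1},{"tx": 0,"ty": 0,"tz": 0,"turn": 0,"grip": 0.1}]'

```text
time: 19.65
position: [0.4857, 0.3491, 0.0411]
tool_rot: [-2.152, -2.288, -0.0]
ft_force: [-2.8, -1.5, 6.7]
grip_width: 0.155
grip_force: 50.0
```

Contact. Release and rise.

send_rows --steps '[{"tx": 0,"ty": 0,"tz": 0,"turn": 0,"grip": 0.25},{"tx": 0,"ty": 0,"tz": 0,"turn": 0,"grip": 0.4},{"tx": 0,"ty": 0,"tz": 0,"turn": 0,"grip": 0.4},{"tx": 0,"ty": 0,"tz": -0.3,"turn": 0,"grip": 0.4},{"tx": 0,"ty": 0,"tz": -0.5,"turn": 0,"grip": 0.4},{"tx": 0,"ty": 0,"tz": -0.5,"turn": 0,"grip": 0.4},{"tx": 0,"ty": 0,"tz": -0.5,"turn": 0,"grip": 0.4},{"tx": 0,"ty": 0,"tz": 0,"turn": 0,"grip": 0.4}]'

```text
time: 20.65
position: [0.4876, 0.3503, 0.1519]
tool_rot: [2.152, 2.288, 0.011]
ft_force: [-0.2, 0.5, -0.4]
grip_width: 0.398
grip_force: 0.0
```

```bash
python3 go.py hr:.14 hr:.041
```

```text
t 20.65 P [0.4876 0.3503 0.1519] jaw deg 3.5 q [-1.    0.27  0.39  1.71 -0.11  1.18 -0.52] tilt 0.41 F [-0.2  0.5 -0.4] w 34.6 0.0
hr:.14 [ 0.5151 -0.3078] units [-10.976  -0.214   0.148] turn -1.14
hr:.041 [ 0.5151 -0.3078] units [-0.007 -0.009  1.65 ] turn -0.0
```

send_rows --steps '[{"tx": -0.4,"ty": 0,"tz": 0,"turn": 0,"grip": 0.4},{"tx": -0.6,"ty": 0,"tz": 0,"turn": 0,"grip": 0.4},{"tx": -0.7,"ty": 0,"tz": 0,"turn": 0,"grip": 0.4},{"tx": -0.7,"ty": 0,"tz": 0,"turn": 0,"grip": 0.4},{"tx": -0.7,"ty": 0,"tz": 0,"turn": 0,"grip": 0.4},{"tx": -0.7,"ty": 0,"tz": 0,"turn": 0,"grip": 0.4},{"tx": -0.7,"ty": 0,"tz": 0,"turn": 0,"grip": 0.4},{"tx": -0.7,"ty": 0,"tz": 0,"turn": 0,"grip": 0.4},{"tx": -0.7,"ty": 0,"tz": 0,"turn": 0,"grip": 0.4},{"tx": -0.7,"ty": 0,"tz": 0,"turn": 0,"grip": 0.4},{"tx": -0.7,"ty": 0,"tz": 0,"turn": 0,"grip": 0.4},{"tx": -0.7,"ty": 0,"tz": 0,"turn": 0,"grip": 0.4}]'

```text
time: 22.15
position: [0.5129, -0.1327, 0.1466]
tool_rot: [-2.153, -2.285, 0.002]
ft_force: [0.0, 0.4, 0.5]
grip_width: 0.4
grip_force: 0.0
```

send_rows --steps '[{"tx": -0.7,"ty": 0,"tz": 0,"turn": 0,"grip": 0.4},{"tx": -0.7,"ty": 0,"tz": 0,"turn": 0,"grip": 0.4},{"tx": -0.7,"ty": -0.1,"tz": 0,"turn": 0,"grip": 0.4},{"tx": -0.5,"ty": -0.1,"tz": 0.1,"turn": 0,"grip": 0.4},{"tx": -0.3,"ty": 0,"tz": 0,"turn": 0,"grip": 0.4},{"tx": 0,"ty": 0,"tz": 0,"turn": -0.6,"grip": 0.4},{"tx": 0,"ty": 0,"tz": 0,"turn": -0.54,"grip": 0.4},{"tx": 0,"ty": 0,"tz": 0,"turn": 0,"grip": 0.4}]'

```text
time: 23.15
position: [0.5115, -0.3053, 0.1407]
tool_rot: [-1.966, -2.448, 0.001]
ft_force: [0.6, -0.4, 0.3]
grip_width: 0.4
grip_force: 0.0
```

```bash
python3 go.py hr:.042
```

```text
t 23.15 P [ 0.5115 -0.3053  0.1407] jaw deg 12.47 q [-0.15  0.34  0.78  1.73 -0.26  1.18  0.92] tilt 0.14 F [ 0.6 -0.4  0.3] w 34.8 0.0
hr:.042 [ 0.5151 -0.3078] units [-0.055  0.052  1.645] turn -0.02
```

send_rows --steps '[{"tx": -0.05,"ty": 0.05,"tz": 0.3,"turn": 0,"grip": 0.4},{"tx": 0,"ty": 0,"tz": 0.4,"turn": 0,"grip": 0.4},{"tx": 0,"ty": 0,"tz": 0.4,"turn": 0,"grip": 0.4},{"tx": 0,"ty": 0,"tz": 0.3,"turn": 0,"grip": 0.4},{"tx": 0,"ty": 0,"tz": 0.15,"turn": 0,"grip": 0.4},{"tx": 0,"ty": 0,"tz": 0.08,"turn": 0,"grip": 0.4},{"tx": 0,"ty": 0,"tz": 0,"turn": 0,"grip": 0.4},{"tx": 0,"ty": 0,"tz": 0,"turn": 0,"grip": 0.2},{"tx": 0,"ty": 0,"tz": 0,"turn": 0,"grip": 0.1},{"tx": 0,"ty": 0,"tz": 0,"turn": 0,"grip": 0.1},{"tx": 0,"ty": 0,"tz": 0,"turn": 0,"grip": 0.1},{"tx": 0,"ty": 0,"tz": 0,"turn": 0,"grip": 0.1}]' --newtons 50

```text
time: 24.65
position: [0.5151, -0.3076, 0.0442]
tool_rot: [-1.963, -2.449, 0.003]
ft_force: [-5.9, 0.6, 4.7]
grip_width: 0.16
grip_force: 50.0
```

```bash
python3 go.py hr:.043 hr_out:.043
```

```text
t 24.65 P [ 0.5151 -0.3076  0.0442] jaw deg 12.56 q [-0.1   0.46  0.73  1.8  -0.36  1.01  0.99] tilt 0.19 F [-5.9  0.6  4.7] w 13.9 49.98191957361996
hr:.043 [ 0.5151 -0.3078] units [-0.003 -0.001  0.021] turn -0.0
hr_out:.043 [ 0.4487 -0.3226] units [-1.000e-03 -1.133e+00  3.000e-03] turn -0.0
```

send_rows --steps '[{"tx": 0,"ty": -0.05,"tz": 0,"turn": 0,"grip": 0.1},{"tx": 0,"ty": -0.05,"tz": 0,"turn": 0,"grip": 0.1},{"tx": 0,"ty": -0.05,"tz": 0,"turn": 0,"grip": 0.1},{"tx": 0,"ty": -0.05,"tz": 0,"turn": 0,"grip": 0.1},{"tx": 0,"ty": -0.1,"tz": 0,"turn": 0,"grip": 0.1},{"tx": 0,"ty": -0.1,"tz": 0,"turn": 0,"grip": 0.1},{"tx": 0,"ty": 0,"tz": 0,"turn": 0,"grip": 0.1}]'

```text
time: 25.52
position: [0.4931, -0.3121, 0.0442]
tool_rot: [-1.962, -2.452, 0.001]
ft_force: [-2.6, 0.6, 4.7]
grip_width: 0.156
grip_force: 50.0
```

send_rows --steps '[{"tx": 0,"ty": -0.15,"tz": 0,"turn": 0,"grip": 0.1},{"tx": 0,"ty": -0.15,"tz": 0,"turn": 0,"grip": 0.1},{"tx": 0,"ty": -0.15,"tz": 0,"turn": 0,"grip": 0.1},{"tx": 0,"ty": -0.15,"tz": 0,"turn": 0,"grip": 0.1},{"tx": 0,"ty": -0.15,"tz": 0,"turn": 0,"grip": 0.1},{"tx": 0,"ty": 0,"tz": 0,"turn": 0,"grip": 0.1},{"tx": 0,"ty": 0,"tz": -0.1,"turn": 0,"grip": 0.1},{"tx": 0,"ty": 0,"tz": -0.2,"turn": 0,"grip": 0.1},{"tx": 0,"ty": 0,"tz": -0.3,"turn": 0,"grip": 0.1},{"tx": 0,"ty": 0,"tz": -0.4,"turn": 0,"grip": 0.1},{"tx": 0,"ty": 0,"tz": -0.5,"turn": 0,"grip": 0.1},{"tx": 0,"ty": 0,"tz": 0,"turn": 0,"grip": 0.1}]'

```text
time: 27.02
position: [0.4518, -0.323, 0.137]
tool_rot: [1.96, 2.448, 0.003]
ft_force: [-0.7, -0.2, -3.1]
grip_width: 0.154
grip_force: 50.0
```

```bash
python3 go.py hr_bay:.14 hr_bay:.042
```

```text
t 27.025 P [ 0.4518 -0.323   0.137 ] jaw deg 12.65 q [-0.15  0.24  0.82  1.84 -0.2   1.13  0.96] tilt 0.34 F [-0.7 -0.2 -3.1] w 13.4 49.98973187059164
hr_bay:.14 [0.4925 0.2514] units [ 9.193  2.757 -0.067] turn 1.14
hr_bay:.042 [0.4925 0.2514] units [ 0.005 -0.008  1.633] turn -0.0
```

send_rows --steps '[{"tx": 0,"ty": 0,"tz": 0,"turn": 0.6,"grip": 0.1},{"tx": 0,"ty": 0,"tz": 0,"turn": 0.54,"grip": 0.1},{"tx": 0.3,"ty": 0,"tz": 0,"turn": 0,"grip": 0.1},{"tx": 0.5,"ty": 0.05,"tz": 0,"turn": 0,"grip": 0.1},{"tx": 0.7,"ty": 0.1,"tz": 0,"turn": 0,"grip": 0.1},{"tx": 0.7,"ty": 0.1,"tz": 0,"turn": 0,"grip": 0.1},{"tx": 0.7,"ty": 0.1,"tz": 0,"turn": 0,"grip": 0.1},{"tx": 0.7,"ty": 0.1,"tz": 0,"turn": 0,"grip": 0.1},{"tx": 0.7,"ty": 0.1,"tz": 0,"turn": 0,"grip": 0.1},{"tx": 0.7,"ty": 0.1,"tz": 0,"turn": 0,"grip": 0.1},{"tx": 0.7,"ty": 0.1,"tz": 0,"turn": 0,"grip": 0.1},{"tx": 0.7,"ty": 0.1,"tz": 0,"turn": 0,"grip": 0.1}]'

```text
time: 28.52
position: [0.4767, 0.0659, 0.1332]
tool_rot: [-2.152, -2.288, 0.001]
ft_force: [0.6, -0.4, -2.2]
grip_width: 0.162
grip_force: 50.0
```

```bash
python3 go.py hr_bay:.14
```

```text
t 28.525 P [0.4767 0.0659 0.1332] jaw deg 3.51 q [-0.7   0.04  0.52  2.   -0.02  1.11 -0.11] tilt 0.07 F [ 0.6 -0.4 -2.2] w 14.1 49.988116063177586
hr_bay:.14 [0.4925 0.2514] units [ 3.071  0.452 -0.114] turn -0.0
```

send_rows --steps '[{"tx": 0.6,"ty": 0.1,"tz": 0,"turn": 0,"grip": 0.1},{"tx": 0.6,"ty": 0.1,"tz": 0,"turn": 0,"grip": 0.1},{"tx": 0.6,"ty": 0.1,"tz": 0,"turn": 0,"grip": 0.1},{"tx": 0.6,"ty": 0.1,"tz": 0,"turn": 0,"grip": 0.1},{"tx": 0.4,"ty": 0.05,"tz": 0,"turn": 0,"grip": 0.1},{"tx": 0.2,"ty": 0,"tz": 0,"turn": 0,"grip": 0.1},{"tx": 0,"ty": 0,"tz": 0,"turn": 0,"grip": 0.1},{"tx": 0,"ty": 0,"tz": 0,"turn": 0,"grip": 0.1}]'

```text
time: 29.52
position: [0.4935, 0.2442, 0.1339]
tool_rot: [2.154, 2.286, -0.001]
ft_force: [-0.4, -0.0, -2.4]
grip_width: 0.159
grip_force: 50.0
```

```bash
python3 go.py hr_bay:.042
```

```text
t 29.525 P [0.4935 0.2442 0.1339] jaw deg 3.41 q [-0.86  0.19  0.4   1.84 -0.08  1.13 -0.38] tilt 0.04 F [-0.4 -0.  -2.4] w 13.9 49.98955118469894
hr_bay:.042 [0.4925 0.2514] units [ 0.123 -0.011  1.532] turn -0.02
```

send_rows --steps '[{"tx": 0.12,"ty": -0.01,"tz": 0.2,"turn": 0,"grip": 0.1},{"tx": 0,"ty": 0,"tz": 0.4,"turn": 0,"grip": 0.1},{"tx": 0,"ty": 0,"tz": 0.4,"turn": 0,"grip": 0.1},{"tx": 0,"ty": 0,"tz": 0.15,"turn": 0,"grip": 0.1},{"tx": 0,"ty": 0,"tz": 0,"turn": 0,"grip": 0.1},{"tx": 0,"ty": 0,"tz": 0,"turn": 0,"grip": 0.1}]'

```text
time: 30.28
position: [0.493, 0.2533, 0.0658]
tool_rot: [2.152, 2.288, 0.003]
ft_force: [0.1, -0.5, -2.1]
grip_width: 0.154
grip_force: 50.0
```

```bash
python3 go.py hr_bay:.042
```

```text
t 30.275 P [0.493  0.2533 0.0658] jaw deg 3.5 q [-0.86  0.28  0.38  1.89 -0.12  0.99 -0.36] tilt 0.1 F [ 0.1 -0.5 -2.1] w 13.4 49.98947664164007
hr_bay:.042 [0.4925 0.2514] units [-0.032 -0.011  0.397] turn -0.0
```

send_rows --steps '[{"tx": -0.03,"ty": -0.01,"tz": 0.15,"turn": 0,"grip": 0.1},{"tx": 0,"ty": 0,"tz": 0.1,"turn": 0,"grip": 0.1},{"tx": 0,"ty": 0,"tz": 0.05,"turn": 0,"grip": 0.1},{"tx": 0,"ty": 0,"tz": 0.03,"turn": 0,"grip": 0.1},{"tx": 0,"ty": 0,"tz": 0.03,"turn": 0,"grip": 0.1},{"tx": 0,"ty": 0,"tz": 0,"turn": 0,"grip": 0.1},{"tx": 0,"ty": 0,"tz": 0,"turn": 0,"grip": 0.1}]'

```text
time: 31.15
position: [0.4919, 0.2513, 0.0435]
tool_rot: [-2.152, -2.289, -0.0]
ft_force: [0.9, -0.4, -2.7]
grip_width: 0.155
grip_force: 50.0
```

send_rows --steps '[{"tx": 0,"ty": 0,"tz": 0.02,"turn": 0,"grip": 0.1},{"tx": 0,"ty": 0,"tz": 0.01,"turn": 0,"grip": 0.1},{"tx": 0,"ty": 0,"tz": 0,"turn": 0,"grip": 0.1}]'

```text
time: 31.52
position: [0.492, 0.2513, 0.0422]
tool_rot: [-2.152, -2.289, -0.001]
ft_force: [-1.7, -1.5, 4.6]
grip_width: 0.156
grip_force: 50.0
```

Contact. Release, rise, step aside and look.

send_rows --steps '[{"tx": 0,"ty": 0,"tz": 0,"turn": 0,"grip": 0.25},{"tx": 0,"ty": 0,"tz": 0,"turn": 0,"grip": 0.4},{"tx": 0,"ty": 0,"tz": 0,"turn": 0,"grip": 0.4},{"tx": 0,"ty": 0,"tz": -0.3,"turn": 0,"grip": 0.4},{"tx": 0,"ty": 0,"tz": -0.5,"turn": 0,"grip": 0.4},{"tx": 0,"ty": 0,"tz": -0.5,"turn": 0,"grip": 0.4},{"tx": 0,"ty": 0,"tz": -0.5,"turn": 0,"grip": 0.4},{"tx": -0.5,"ty": 0,"tz": -0.3,"turn": 0,"grip": 0.4},{"tx": -0.6,"ty": 0,"tz": 0,"turn": 0,"grip": 0.4},{"tx": -0.6,"ty": 0,"tz": 0,"turn": 0,"grip": 0.4},{"tx": -0.6,"ty": 0,"tz": 0,"turn": 0,"grip": 0.4},{"tx": -0.5,"ty": 0,"tz": 0,"turn": 0,"grip": 0.4}]'

```text
time: 33.02
position: [0.5025, 0.0819, 0.169]
tool_rot: [2.153, 2.287, 0.003]
ft_force: [-0.5, -0.4, 0.0]
grip_width: 0.395
grip_force: 0.0
```

Run:
```python
from bench import ctrl
import cv2,numpy as np
a=ctrl.get_image("scene")["pixels"][130:330,150:420,::-1]; t=ctrl.get_image("top")["pixels"][110:330,150:420,::-1]
a=cv2.resize(a,(540,400),interpolation=2)[:, 120:]; b=cv2.resize(t[40:135,0:100],None,fx=3.8,fy=3.8,interpolation=2)
c=np.zeros((400,800,3),np.uint8); c[:,:420]=a; c[:b.shape[0],420:]=b
cv2.imwrite("pics/s2.png",c)
```

```text
(no output)
```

View pics/s2.png

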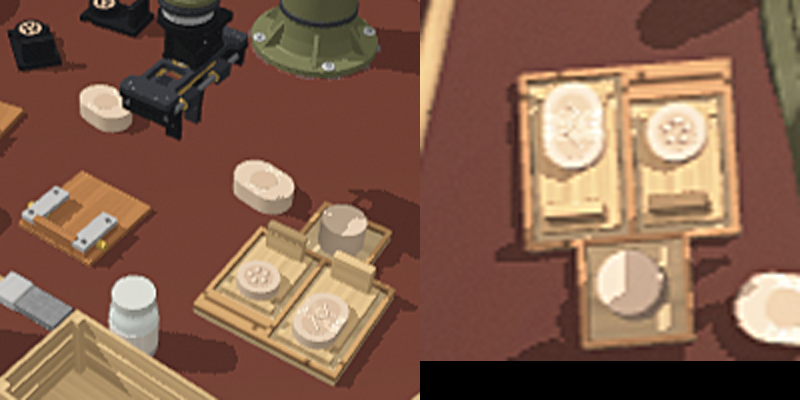

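The picture shows the oval carrier flat in the long bay at (572,150), the round carrier flat in the short bay at (680,155) and the puck upright in the square bay at (630,283). Nothing else has moved and the gripper is clear, so I'm handing in.

```bash
python3 -c "from bench import ctrl; print(ctrl.close_job())"
```

```text
the job is handed in; nothing more can be done
None
```

Job handed in at about 33 s of the 72 s allowed: the final pictures show the oval carrier flat in the long bay, the round carrier flat in the short bay and the puck standing in the square bay, with nothing else visibly moved (the verdict wasn't shown).

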